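# Turn a faced panel over against the step of a turning jig

## Robot

A 6-joint arm with a two-finger parallel gripper is mounted at the origin on the work surface. World frame = base frame: x ahead of the robot, y to its left, z up, the work surface at z = 0. Lengths are in m, angles in rad, forces in N, time in s.
With the tool pointing down it reaches from about 0.325 to 0.775 m from the base axis. Payload 5.5 kg.
Tool frame: the origin (TCP) lies at the very end of the fingers, on their centre line; the grasp point (between the pads) lies 19 mm behind it (manip.grip_point_offset is the distance from the TCP to the grasp point, in m); z points along the fingers, x is the direction in which the jaws open and shut, and the axes are right-handed (so a half turn about z gives the same grasp; the last joint's range is limited). The gripper opens to 88 mm and grips with 3 to 60 N. Pads are 20 mm wide; open, the fingers measure 115 mm over their backs; the gripper's body (75 mm by 178 mm) begins 61 mm behind the grasp point.
Start: joints at [-1.363, 0.091, 1.231, -0, 1.82, -0.057], TCP at [0.157, -0.579, 0.191] pointing down, gripper open.
Joint ranges: [-2.87, 2.87], [-0.86, 2.18], [0.17, 2.46], [-1.51, 4.65], [0.06, 2.69], [-2.65, 2.65]. Speed limits (rad/s): [2.57, 2.57, 3.01, 3.14, 3.14, 3.14].

## Interface

Orientations are given as a unit quaternion [w, x, y, z].
In Python, from rig import manip, read_camera, camera_model gives the robot as it stands. The module is installed in compiled form; this text tells all that it offers.
- The arm moves only by the tool play_rows, never from a script. Its argument "targets" is a list of rows, each an object with "dp": the shift along the tool's x, y, z in cm, a list of three; "roll": the turn about the tool's z in rad. A call has 1 to 10 rows; each row shifts and turns the pose as measured when the row begins, along the tool's axes as they then stand; what a row does not reach is not made up. A row lasts 1/8 s, in which the tool goes at most 62.5 mm and 10.7 degrees, less where a joint would pass 70% of its speed; a pose out of reach is approached as far as the arm can. A call with a gripper value outside its range is refused whole. "gripper" is the closure, from -1 (fully open) to 1 (shut), set as the call begins (left out, the last holds). The fingers move at their own pace and stop on an object; the grip force is fixed at half the most. Time passes only in rows, so rows that do not move let the fingers close. It gives the time, the measured TCP pose, the force and the opening at its end, in the units of the state.
- manip.state(): the state, without advancing time (a new reading comes with each control period).
- read_camera(name): name is "scene" or "top"; returns (picture, depth): 480x640x3 uint8, red, green, blue; 480x640 float32, m along the optical axis (not along the pixel's ray), 0 where there is no reading.
- camera_model(name): a dict with "K" (3x3 intrinsics, pixels), "rvec" (rotation vector, rad) and "tvec" (3), from world to camera coordinates, as OpenCV has them. Camera axes: x right, y down, z forward; pixel columns grow to the right and rows downward; lengths in m; the calibration is good to about 2 mm. A picture is of the moment at which its call begins. camera_model takes no time and is no camera call.
- manip.sign_off(): hands the job in, once; it reports no verdict.
The state is a dict: "clock": time; "q": joint angles; "joint_velocities": joint speeds; "joint_torque": joint torques, N m; "ee_pos": TCP position; "ee_rot": TCP orientation; "wrist_force": force on the tool from outside, world axes, zero at the start; "ft_torque": the same for the moment, N m; "width": opening from 0.0 (shut) to 1.0 (fully open).
Only numpy, scipy, OpenCV 4.12 (cv2) and the standard library are available. Lean on these libraries where they do the work, as an engineer would, in place of code of your own. Each camera call takes 0.05 s, during which the arm holds its last target.

## Task

Turn the small white-faced plywood panel over without picking it up: with the fingertips push it against the step of the wooden jig and push up under its overhanging end, so that it tips up on its other end there and topples over onto the raised deck. It must finish lying flat on the deck, white face down. Never lift or carry it, and leave the tin, the bottle and the offcut where they are.

Things in the scene. Friction and masses are not known exactly. Their poses are not given: they have to be found in the camera images.
- jig: Fixed wooden jig, 220 mm wide (y). Low bed on the robot's right, 88 mm deep, top 70 mm above the bench. Then an upright step 16 mm high along y, then the raised deck to the left, 180 mm deep, top 86 mm above the bench. Origin: on the bench below the middle of the step; bed at x = -88 to 0 mm, deck at x = 0 to 180 mm, the step's face is x = 0. x points from bed to deck, to the robot's left (world +y within 0.25 rad), z up.
- panel: Loose plywood panel 130 x 90 x 12 mm (x, y, z), 60 to 130 g; one big face white laminate, the other bare with two dark stripes. Origin: centre of the bare face; z points to the white face (up at the start), x along the length, towards the step. Starts flat on the low bed, roughly square (0.08 rad), bare face 70 mm above the bench, the overhanging end hanging freely over the bed's edge.
- panel_step_end (a point): Centre of the panel's step end face (x = +65 mm, mid-thickness), 7 to 16 mm short of the step at the start. Against the step this end cannot slide on (the step is higher than the panel is thick), so pushing up under the other end tips the panel about this one; past upright it topples over the step onto the deck.
- panel_free_end (a point): Centre of the panel's overhanging end face (x = -65 mm, mid-thickness). At the start it hangs 49 to 58 mm out over the bed's outer face, and 42 mm once the panel is against the step; below it is only the bench, 70 mm down.
- filler_tin: Tin of wood filler, 84 mm diameter, 85 mm high, standing on the bench past the deck; bystander. Origin: centre of its underside.
- glue_bottle: White glue bottle, 60 mm diameter, 160 mm high, standing on the bench past the deck; bystander. Origin: centre of its underside.
- offcut: Wooden offcut 90 x 40 x 30 mm lying on the bench off the bed's corner away from the robot; bystander. Origin: centre of its underside.
There are look-alikes about, which are no part of the job. Of the things like the panel, leave any that is orange; of the rest the larger one is meant.

How it is judged:
By the outcome, as a careful person would: the job done as asked, in the order asked, and still so for the second after the job is handed in, with the robot touching nothing.
It also fails if it takes over 40 s, if anything falls off the work surface, if the arm or the gripper's body presses on something with over 40 N, if the wrist force passes 120 N, or if a joint passes its speed limit or range.

## Working session

There is one attempt and no reset: what is moved stays moved. The work goes in short steps, Python scripts to look and compute and a tool call to move; the robot and the scene stay as the last step left them, time stands still between calls to the robot, and variables do not carry over. Pictures are saved under pics/ and viewed, and the job is handed in when it is done.

Besides the shell and the picture viewer there is one more tool, called after "Call:" as name(argument=value, ...), one argument or row to a line, values as JSON. play_rows: Moves the arm, as the interface text tells. Its arguments: {"type":"object","properties":{"targets":{"type":"array"},"gripper":{"type":"number"}},"required":["targets"]}

```bash
mkdir -p pics
cat > h.py <<'E'
import numpy as np, cv2
from rig import manip, read_camera, camera_model
def shot(n,name):
    p,d=read_camera(n); np.savez('%s.npz'%name,p=p,d=d); cv2.imwrite('pics/%s.png'%name,p[:,:,::-1]); return p,d
def world(n,d,u,v,z=None):
    m=camera_model(n);K=np.array(m['K'],float);R=cv2.Rodrigues(np.array(m['rvec'],float))[0];t=np.array(m['tvec'],float).ravel()
    r=np.linalg.inv(K)@[u,v,1]
    if z is None: return R.T@(r*d[int(round(v)),int(round(u))]-t)
    c=-R.T@t; w=R.T@r; return c+w*(z-c[2])/w[2]
def crop(name,src,x0,y0,x1,y1,s):
    p=np.load('%s.npz'%src)['p'][y0:y1,x0:x1,::-1]
    cv2.imwrite('pics/%s.png'%name,cv2.resize(p,None,fx=s,fy=s,interpolation=cv2.INTER_CUBIC))
E
python3 - <<'E'
from h import *
shot('scene','s0');shot('top','t0')
s=manip.state();print(s['clock'],s['ee_pos'],s['ee_rot'],s['width'],s['wrist_force'])
E
```

```text
0.1 [ 0.15695914 -0.57878088  0.18952983] [-5.64254150e-04  7.94271121e-01 -6.07562853e-01 -6.69033741e-04] 0.998948372313041 [-0.35317948 -0.14832144 -0.49277011]
```

View pics/s0.png

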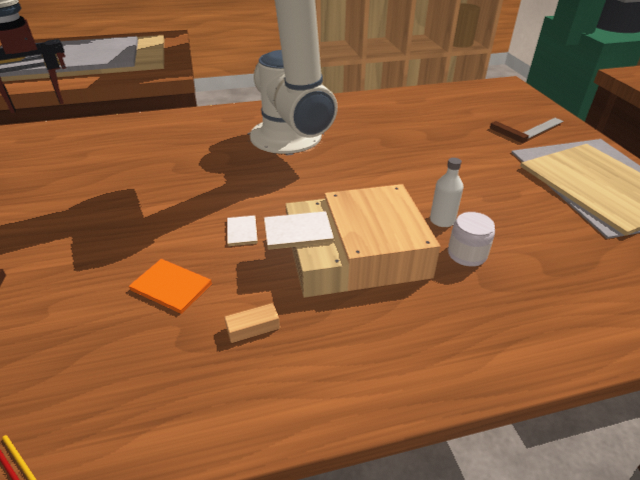

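View pics/t0.png

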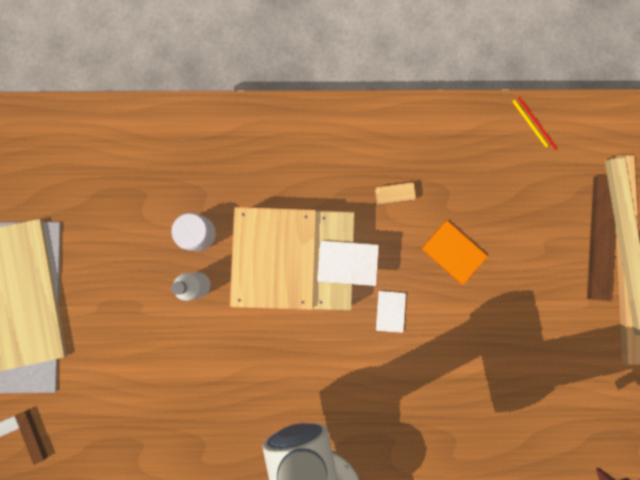

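Things like the panel in the top view: an orange one at (455,252), which is excluded; a small white one on the bench at (391,311); and a larger white one on the bed at (348,263). The larger white one, overhanging the bed, fits the description. I'll confirm it in a crop.

Run:
```python
from h import *
crop('t0c','t0',220,190,430,345,3.8)
```

```text
(no output)
```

View pics/t0c.png

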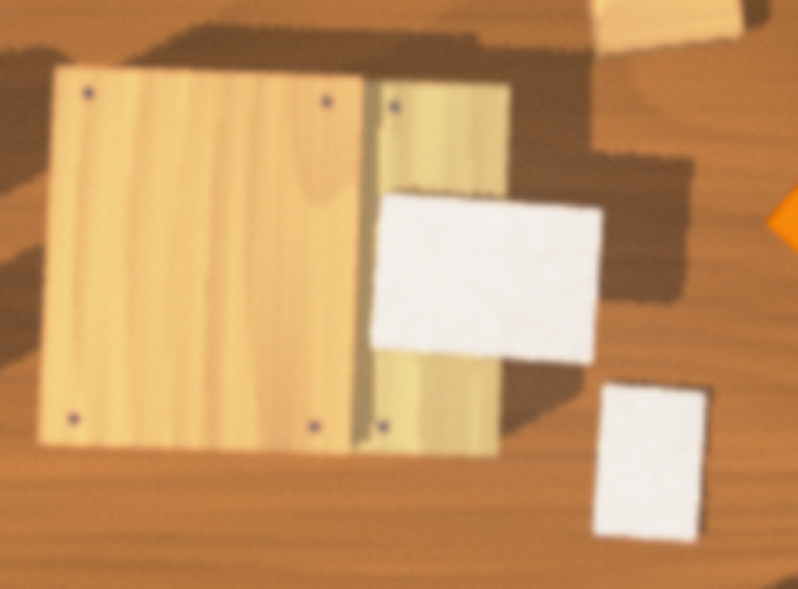

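The crop shows the white panel at crop corners (385,193), (603,209), (593,364) and (371,348), overhanging the bed. The smaller panel lies on the bench at (650,460).

Run:
```python
from h import *
np.set_printoptions(precision=4,suppress=True)
d=np.load('t0.npz')['d']
def W(x,y,z=None): return world('top',d,220+(x+.5)/3.8-.5,190+(y+.5)/3.8-.5,z)
for n,z,L in [('panel',.082,[(385,193),(603,209),(593,364),(371,348)]),('deck',.086,[(55,67),(363,76),(352,453),(38,443)]),('bed',.07,[(510,85),(498,456)]),('small',.01,[(603,384),(707,390),(697,541),(594,534)]),('offcut',.03,[(595,53),(742,35)])]:
    P=np.array([W(x,y,z) for x,y in L]);print(n);print(P);print('sides',np.linalg.norm(np.diff(P,axis=0),axis=1),'mean',P.mean(0))
for n,x,y in [('panel',490,280),('deck',200,260),('bed',440,400),('small',650,460),('offc',670,20)]: print(n,W(x,y))
```

```text
panel
[[ 0.5941 -0.0157  0.082 ]
 [ 0.5834 -0.1441  0.082 ]
 [ 0.4925 -0.1366  0.082 ]
 [ 0.5033 -0.0065  0.082 ]]
sides [0.1288 0.0912 0.1305] mean [ 0.5433 -0.0757  0.082 ]
deck
[[ 0.6698  0.1773  0.086 ]
 [ 0.6629 -0.0034  0.086 ]
 [ 0.4428  0.0051  0.086 ]
 [ 0.4507  0.187   0.086 ]]
sides [0.1809 0.2203 0.182 ] mean [0.5565 0.0915 0.086 ]
bed
[[ 0.6587 -0.0914  0.07  ]
 [ 0.4384 -0.081   0.07  ]]
sides [0.2206] mean [ 0.5486 -0.0862  0.07  ]
small
[[ 0.4765 -0.1525  0.01  ]
 [ 0.472  -0.218   0.01  ]
 [ 0.378  -0.2097  0.01  ]
 [ 0.3832 -0.1452  0.01  ]]
sides [0.0656 0.0943 0.0647] mean [ 0.4274 -0.1814  0.01  ]
offcut
[[ 0.6831 -0.1484  0.03  ]
 [ 0.6937 -0.2406  0.03  ]]
sides [0.0928] mean [ 0.6884 -0.1945  0.03  ]
panel [ 0.5423 -0.0768  0.0826]
deck [0.5557 0.0929 0.0852]
bed [ 0.4717 -0.0472  0.0694]
small [ 0.4286 -0.1813  0.0092]
offc [ 0.7034 -0.1956  0.0306]
```

Measured sizes match: panel 130 x 91 mm, deck 181 x 220 mm, step gap about 12 mm. Rows can't tilt the tool, so I'll press the finger sides on the overhanging end face and raise it as the panel pivots at the step. First I turn the jaws parallel to the step.

Call:
play_rows(
  targets=[
    {"dp": [0,0,0],"roll": -0.18},
    {"dp": [0,0,0],"roll": -0.18},
    {"dp": [0,0,0],"roll": -0.18},
    {"dp": [0,0,0],"roll": -0.18},
    {"dp": [0,0,0],"roll": -0.18},
    {"dp": [0,0,0],"roll": -0.18},
    {"dp": [0,0,0],"roll": -0.18},
  ],
  gripper=0.1,
)

```text
clock: 0.98
ee_pos: [0.1566, -0.5772, 0.1847]
ee_rot: [-0.005, 1.0, -0.003, -0.001]
wrist_force: [0.2, -0.6, -0.1]
width: 0.447
```

```bash
cat > go.py <<'E'
import sys
from h import *
from scipy.spatial.transform import Rotation as R
np.set_printoptions(precision=4,suppress=True)
s=manip.state();q=s['ee_rot'];M=R.from_quat([q[1],q[2],q[3],q[0]]).as_matrix()
print('t',s['clock'],'p',np.array(s['ee_pos']),'F',np.array(s['wrist_force']),'w',s['width'],'xang',np.arctan2(M[1,0],M[0,0]),'z',M[:,2])
if len(sys.argv)>3: print('dp cm',100*M.T@(np.array(list(map(float,sys.argv[1:4])))-s['ee_pos']))
E
python3 go.py 0.538 -0.19 0.19
```

```text
t 0.975 p [ 0.1566 -0.5772  0.1847] F [ 0.1723 -0.5642 -0.0837] w 0.4472501632967633 xang -0.005472696870701062 z [-0.0021  0.0099 -0.9999]
dp cm [ 37.9231 -38.9304  -0.2266]
```

Call:
play_rows(
  targets=[
    {"dp": [3.9,-3.9,0],"roll": 0.036},
    {"dp": [3.9,-3.9,0],"roll": 0},
    {"dp": [3.9,-3.9,0],"roll": 0},
    {"dp": [3.9,-3.9,0],"roll": 0},
    {"dp": [3.9,-3.9,0],"roll": 0},
    {"dp": [3.9,-3.9,0],"roll": 0},
    {"dp": [3.9,-3.9,0],"roll": 0},
    {"dp": [3.9,-3.9,0],"roll": 0},
    {"dp": [3.9,-3.9,0],"roll": 0},
  ],
)

```text
clock: 2.1
ee_pos: [0.5273, -0.2303, 0.1817]
ee_rot: [-0.008, 1.0, -0.024, -0.003]
wrist_force: [0.4, -0.5, 0.3]
width: 0.447
```

```bash
python3 go.py 0.537 -0.18 0.19
```

```text
t 2.1 p [ 0.5273 -0.2303  0.1817] F [ 0.3587 -0.4879  0.2625] w 0.44679164048056047 xang -0.04715895605932338 z [-0.0066  0.0164 -0.9998]
dp cm [ 0.7303 -5.0869 -0.7493]
```

Call:
play_rows(
  targets=[
    {"dp": [0.4,-1.5,3.5],"roll": 0},
    {"dp": [0.4,-1.5,3.5],"roll": 0},
    {"dp": [0.2,-1.0,3.5],"roll": 0},
    {"dp": [0,0,3.0],"roll": 0},
    {"dp": [0,0,0],"roll": 0},
  ],
)

```text
clock: 2.72
ee_pos: [0.54, -0.1822, 0.0407]
ee_rot: [-0.009, 1.0, -0.02, -0.005]
wrist_force: [-0.5, -0.3, 0.0]
width: 0.45
```

```bash
python3 go.py 0.538 -0.18 0.04
python3 - <<'E'
from h import *
shot('scene','s1');shot('top','t1');crop('s1c','s1',180,120,400,300,3.6);crop('t1c','t1',250,190,450,340,3.8)
E
```

```text
t 2.725 p [ 0.54   -0.1822  0.0407] F [-0.4675 -0.2545  0.0273] w 0.4504404682730059 xang -0.03957022451474704 z [-0.0103  0.0185 -0.9998]
dp cm [-0.2083 -0.208   0.0767]
```

View pics/s1c.png

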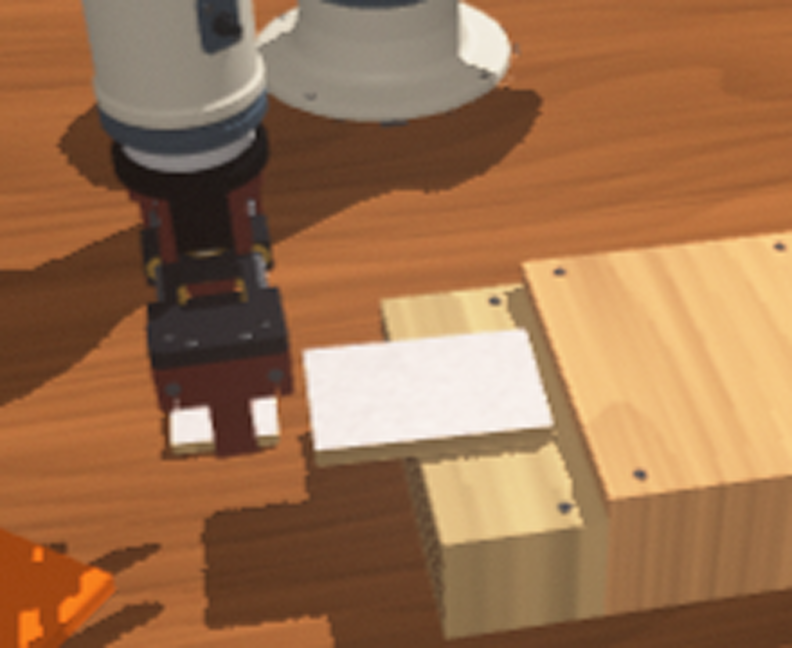

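View pics/t1c.png

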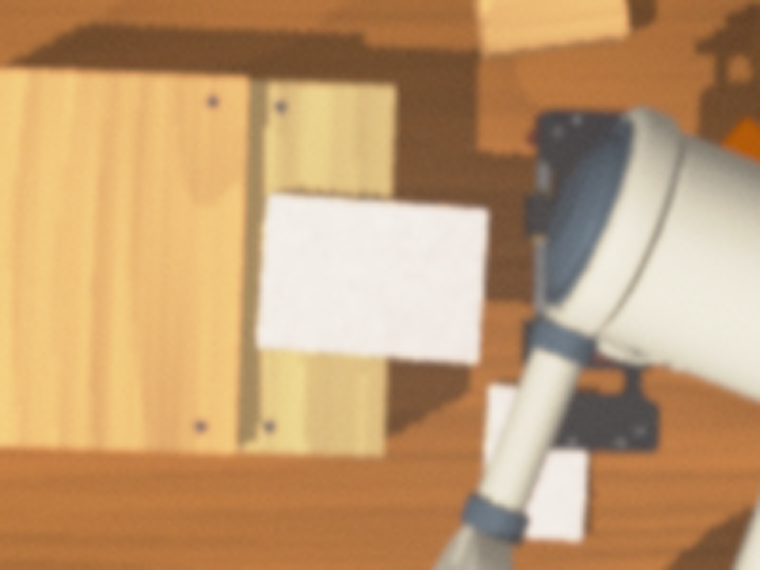

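The gripper stands 25 mm clear of the panel's free end, fingers centred on it; the panel hasn't moved. Next I push it towards the step.

Call:
play_rows(
  targets=[
    {"dp": [-0.2,-1.0,0],"roll": 0},
    {"dp": [0,-1.0,0],"roll": 0},
    {"dp": [0,-0.7,0],"roll": 0},
    {"dp": [0,-0.5,0],"roll": 0},
    {"dp": [0,-0.5,0],"roll": 0},
  ],
)

```text
clock: 3.45
ee_pos: [0.544, -0.1449, 0.0507]
ee_rot: [-0.007, 1.0, -0.02, 0.002]
wrist_force: [1.6, 0.6, 0.1]
width: 0.451
```

```bash
python3 go.py 0.538 -0.14 0.04
python3 - <<'E'
from h import *
shot('scene','s2');crop('s2c','s2',180,120,400,300,3.6)
E
```

```text
t 3.45 p [ 0.544  -0.1449  0.0507] F [1.5833 0.5627 0.0617] w 0.4505255995299702 xang -0.04069892396310391 z [ 0.0033  0.0135 -0.9999]
dp cm [-0.6254 -0.45    1.0782]
```

View pics/s2c.png

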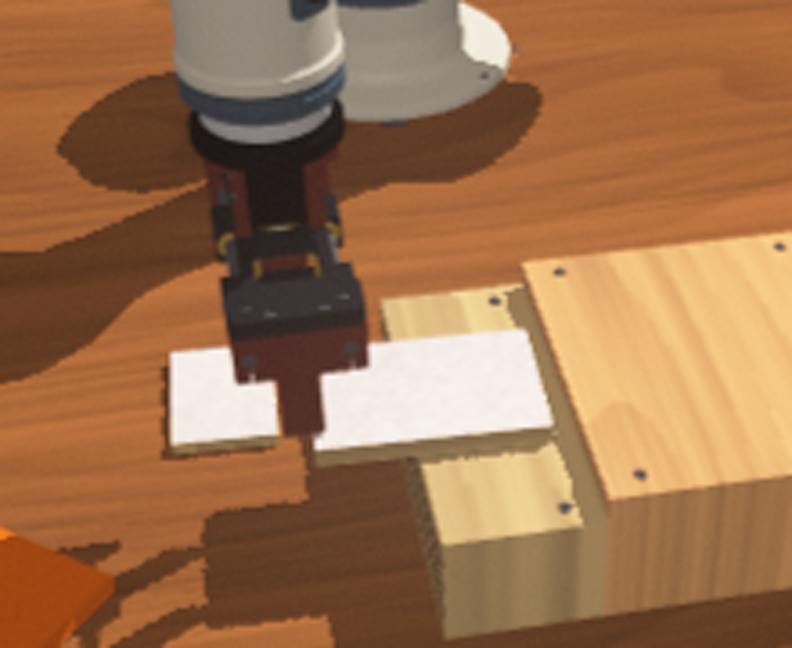

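Not yet firmly in contact: the finger is at the panel's left edge, crop (320,430). The tip drifted 6 mm in x and 10 mm up, so I correct for that as I continue.

Call:
play_rows(
  targets=[
    {"dp": [-0.1,-0.4,0.1],"roll": 0},
    {"dp": [-0.1,-0.4,0.1],"roll": 0},
    {"dp": [-0.1,-0.4,0.1],"roll": 0},
  ],
)

```text
clock: 3.88
ee_pos: [0.5414, -0.1318, 0.0476]
ee_rot: [-0.007, 1.0, -0.02, 0.001]
wrist_force: [-0.3, 0.1, 0.7]
width: 0.45
```

```bash
python3 go.py
```

```text
t 3.875 p [ 0.5414 -0.1318  0.0476] F [-0.3462  0.077   0.661 ] w 0.44990199675938325 xang -0.040831317748756764 z [ 0.0031  0.0137 -0.9999]
```

Call:
play_rows(
  targets=[
    {"dp": [0,-0.3,0],"roll": 0},
    {"dp": [0,-0.3,0],"roll": 0},
    {"dp": [0,-0.3,0],"roll": 0},
  ],
)

```text
clock: 4.25
ee_pos: [0.5416, -0.1223, 0.0476]
ee_rot: [-0.007, 1.0, -0.02, 0.001]
wrist_force: [0.4, -0.4, 1.3]
width: 0.448
```

```bash
python3 go.py
python3 - <<'E'
from h import *
shot('scene','s3');crop('s3c','s3',180,120,400,300,3.6)
E
```

```text
t 4.25 p [ 0.5416 -0.1223  0.0476] F [ 0.3734 -0.4107  1.2831] w 0.4476912569706268 xang -0.041006789055069895 z [ 0.0028  0.0136 -0.9999]
```

View pics/s3c.png

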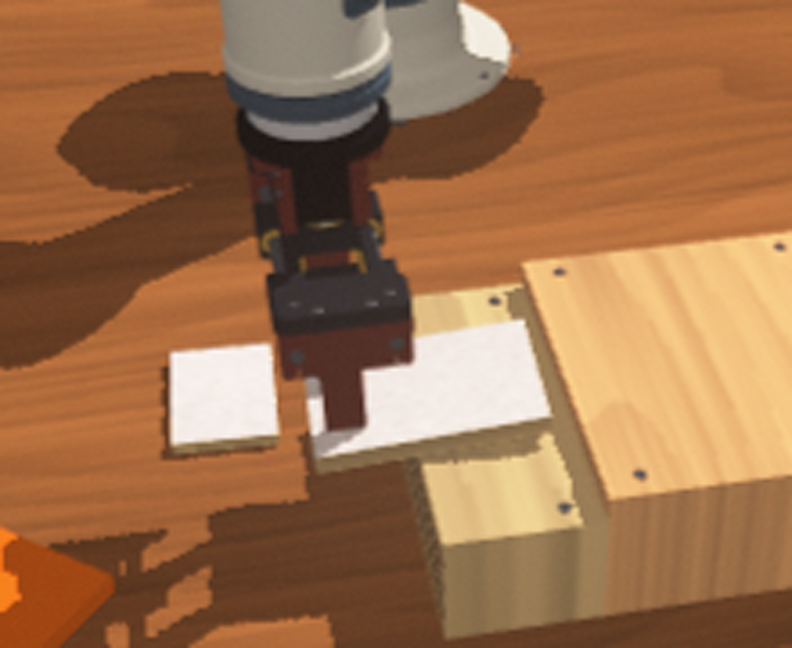

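The finger appears over the panel, around crop (345,430), although the tip reads z = 0.048. I check this with depth before moving on.

Run:
```python
from h import *
np.set_printoptions(precision=4,suppress=True)
d=np.load('s3.npz')['d']
for n,x,y in [('tip',345,425),('tip hi',345,400),('shoulder',345,350),('panL',318,445),('panL2',330,445),('panM',430,390),('panR',530,400),('panRt',515,335),('deck',650,400),('bed',490,500),('small',220,400)]:
    print(n,world('scene',d,180+(x+.5)/3.6-.5,120+(y+.5)/3.6-.5))
m=camera_model('scene');print(cv2.projectPoints(np.array([manip.state()['ee_pos']]),np.array(m['rvec'],float),np.array(m['tvec'],float),np.array(m['K'],float),None)[0].ravel())
crop('s3d','s3',240,190,350,270,7)
```

```text
tip [ 0.5743 -0.1252  0.0873]
tip hi [ 0.5715 -0.1239  0.1022]
shoulder [ 0.6249 -0.1288  0.1761]
panL [ 0.5756 -0.1408  0.0774]
panL2 [ 0.5774 -0.1345  0.0776]
panM [ 0.5528 -0.0739  0.085 ]
panR [ 0.5779 -0.023   0.0877]
panRt [ 0.5231 -0.0177  0.0915]
deck [0.5916 0.0419 0.0859]
bed [ 0.6339 -0.0593  0.0709]
small [ 0.4392 -0.1846  0.0102]
[275.4473 242.4555]
```

View pics/s3d.png

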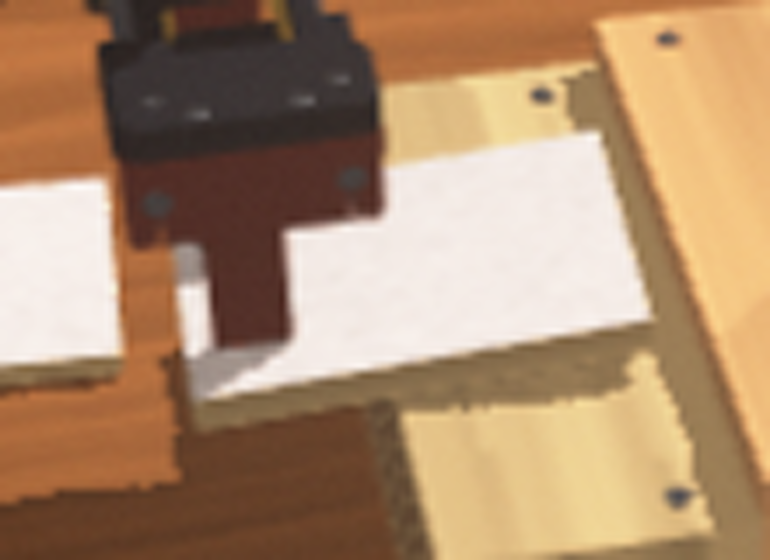

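Run:
```python
from h import *
np.set_printoptions(precision=4,suppress=True)
m=camera_model('scene')
P=lambda p:cv2.projectPoints(np.array([p],float),np.array(m['rvec'],float),np.array(m['tvec'],float),np.array(m['K'],float),None)[0].ravel()
for src,p in [('s1',[.54,-.1822,.0407]),('s2',[.544,-.1449,.0507]),('s3',[.5416,-.1223,.0476])]:
    im=np.load(src+'.npz')['p'][:,:,::-1].copy(); d=np.load(src+'.npz')['d']
    # front finger expected tip at x+0.027
    a=P(p);b=P([p[0]+.027,p[1]-.001,p[2]]);print(src,a,b)
    im=cv2.resize(im[170:260,210:330],None,fx=6,fy=6,interpolation=cv2.INTER_CUBIC)
    for q,c in((a,(0,255,0)),(b,(255,0,0))): cv2.circle(im,tuple(int(v) for v in ((q-[210,170]+.5)*6)),4,c,-1)
    cv2.imwrite('pics/%s_tip.png'%src,im)
a=[cv2.imread('pics/%s_tip.png'%s) for s in('s1','s2')]
cv2.imwrite('pics/tips.png',cv2.resize(np.hstack(a),(800,300)))
d=np.load('s1.npz')['d']
for y in range(195,250,5): print(y,world('scene',d,245,y))
```

```text
s1 [246.2015 249.1434] [247.4139 257.8843]
s2 [264.3714 243.7854] [265.9758 252.429 ]
s3 [275.2725 242.4766] [277.0945 251.0168]
195 [ 0.5647 -0.1729  0.189 ]
200 [ 0.5227 -0.1717  0.149 ]
205 [ 0.6042 -0.1772  0.1953]
210 [ 0.6184 -0.179   0.1951]
215 [ 0.6309 -0.1807  0.1939]
220 [ 0.6293 -0.1816  0.1822]
225 [ 0.6234 -0.1824  0.167 ]
230 [ 0.6227 -0.1835  0.1556]
235 [ 0.5718 -0.1823  0.1034]
240 [ 0.5695 -0.1835  0.0893]
245 [ 0.5739 -0.1849  0.0806]
```

View pics/tips.png

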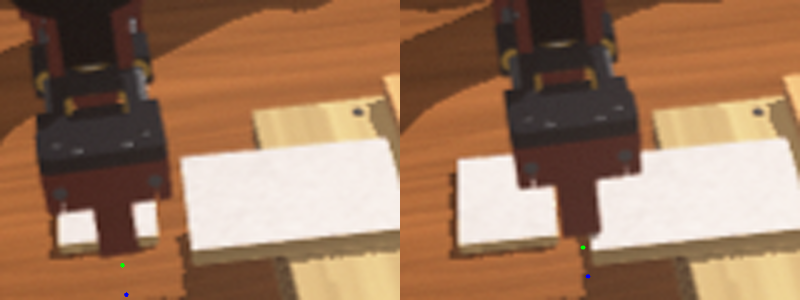

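The tip's true height is about 33 mm above the reported z: about 0.076 against 0.041 in s1, and about 0.079 against 0.048 in s3. The fingers are therefore resting lightly on top of the panel. I lift off, back out and come down lower, using that offset.

Call:
play_rows(
  targets=[
    {"dp": [0,0,-1.0],"roll": 0},
    {"dp": [0,0,-1.5],"roll": 0},
    {"dp": [0,2.5,0],"roll": 0},
    {"dp": [0,2.5,0],"roll": 0},
    {"dp": [0,1.5,0.5],"roll": 0},
    {"dp": [0,0,2.0],"roll": 0},
    {"dp": [0,0,2.0],"roll": 0},
    {"dp": [0,0,1.0],"roll": 0},
  ],
)

```text
clock: 5.3
ee_pos: [0.5409, -0.1872, 0.0194]
ee_rot: [-0.007, 1.0, -0.02, 0.004]
wrist_force: [-0.2, -0.0, -0.4]
width: 0.451
```

```bash
python3 go.py
python3 - <<'E'
from h import *
shot('scene','s4');shot('top','t4');crop('s4c','s4',180,140,360,280,4.2);crop('t4c','t4',250,190,450,340,3.8)
E
```

```text
t 5.3 p [ 0.5409 -0.1872  0.0194] F [-0.1547 -0.0002 -0.4182] w 0.451073703616901 xang -0.039375822704977796 z [ 0.0076  0.0134 -0.9999]
```

View pics/s4c.png

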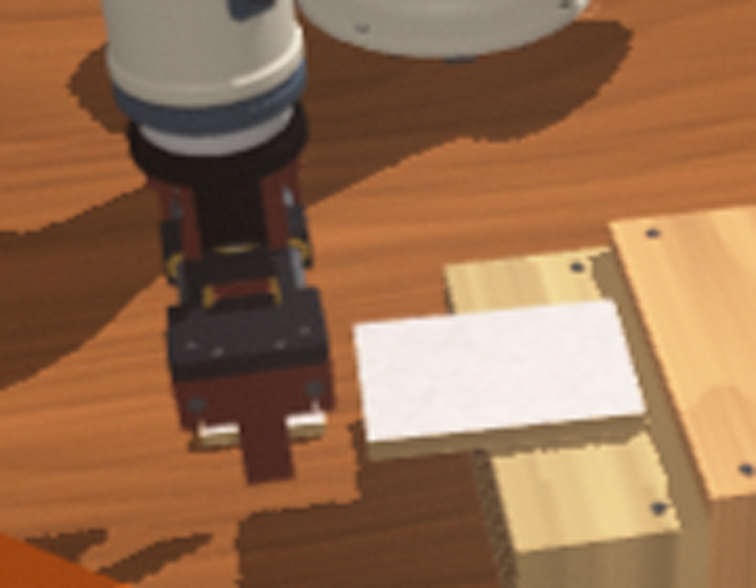

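View pics/t4c.png

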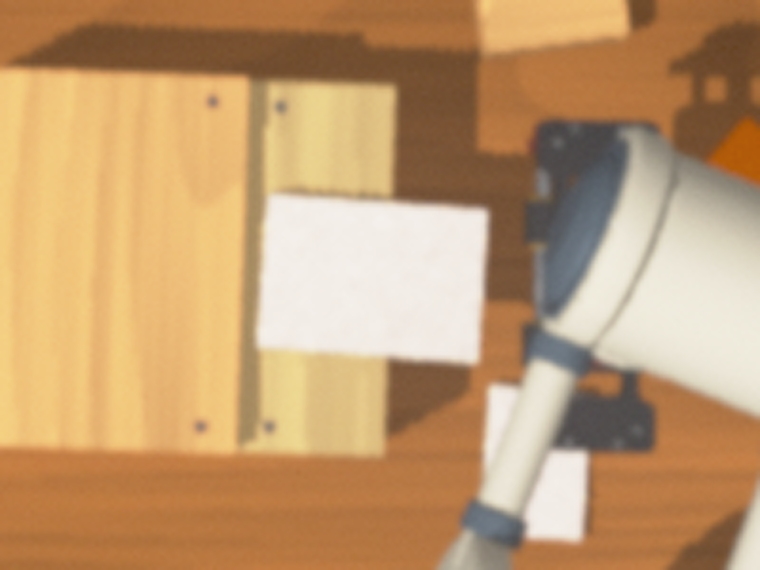

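The panel is back at its starting place and undamaged. The tip is at crop (268,480), so I check its height.

Run:
```python
from h import *
np.set_printoptions(precision=4,suppress=True)
m=camera_model('scene')
P=lambda p:cv2.projectPoints(np.array([p],float),np.array(m['rvec'],float),np.array(m['tvec'],float),np.array(m['K'],float),None)[0].ravel()
for x in (.555,.574):
  for z in (.02,.035,.045,.055,.065): print(x,z,P([x,-.187,z]))
d=np.load('s4.npz')['d']
for v in (246,248,250,252,253): print(v,world('scene',d,244,v))
```

```text
0.555 0.02 [245.7723 261.876 ]
0.555 0.035 [245.0362 256.4017]
0.555 0.045 [244.5371 252.6903]
0.555 0.055 [244.0312 248.9284]
0.555 0.065 [243.5184 245.1148]
0.574 0.02 [246.9638 268.1123]
0.574 0.035 [246.2289 262.62  ]
0.574 0.045 [245.7305 258.8956]
0.574 0.055 [245.2252 255.1196]
0.574 0.065 [244.7129 251.2909]
246 [ 0.5706 -0.1869  0.0758]
248 [ 0.5691 -0.1873  0.0694]
250 [ 0.5722 -0.188   0.067 ]
252 [ 0.5708 -0.1884  0.0607]
253 [ 0.5693 -0.1886  0.0568]
```

Call:
play_rows(
  targets=[
    {"dp": [-0.1,-0.5,1.6],"roll": 0},
    {"dp": [-0.1,-1.2,0.1],"roll": 0},
    {"dp": [-0.1,-1.0,0.1],"roll": 0},
    {"dp": [-0.1,-0.5,0.1],"roll": 0},
    {"dp": [-0.1,-0.5,0.1],"roll": 0},
  ],
)

```text
clock: 6.02
ee_pos: [0.5382, -0.1464, 0.0004]
ee_rot: [-0.007, 1.0, -0.019, 0.005]
wrist_force: [0.8, -0.7, 0.1]
width: 0.454
```

```bash
python3 go.py
python3 - <<'E'
from h import *
shot('scene','s5');crop('s5c','s5',180,140,360,280,4.2)
E
```

```text
t 6.025 p [ 0.5382 -0.1464  0.0004] F [ 0.7583 -0.6748  0.1253] w 0.4538152391721497 xang -0.03787431588791776 z [ 0.0094  0.0129 -0.9999]
```

View pics/s5c.png

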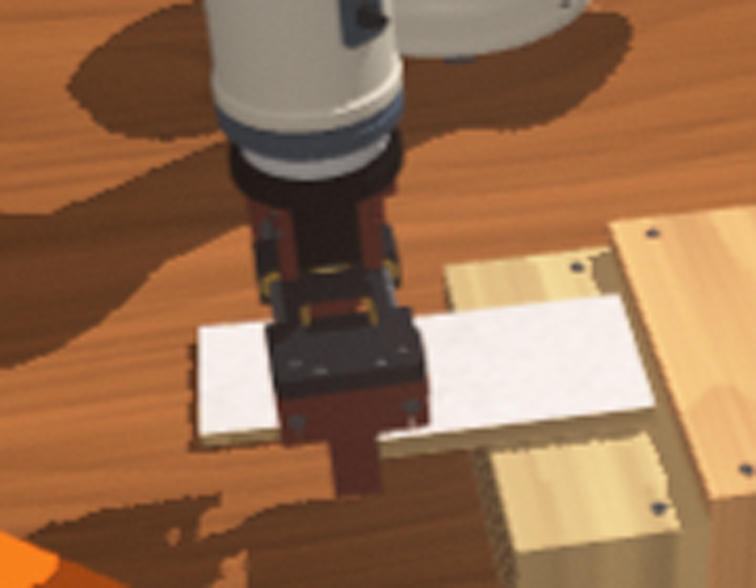

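The fingers now meet the end face properly: the tip is below the panel at crop (355,490), and the panel has started to slide towards the step. I keep pushing until the force rises.

Call:
play_rows(
  targets=[
    {"dp": [0,-0.4,0],"roll": 0},
    {"dp": [0,-0.3,0],"roll": 0},
    {"dp": [0,-0.3,0],"roll": 0},
  ],
)

```text
clock: 6.45
ee_pos: [0.5379, -0.1385, 0.0006]
ee_rot: [-0.004, 1.0, -0.02, 0.004]
wrist_force: [-3.4, -14.9, 0.7]
width: 0.45
```

```bash
python3 go.py
```

```text
t 6.45 p [ 0.5379 -0.1385  0.0006] F [ -3.4393 -14.8986   0.6916] w 0.4504343692653357 xang -0.039432656092181974 z [ 0.0084  0.008  -0.9999]
```

It's against the step: 15 N at y = -0.1385, where I predicted -0.139. Now I press and raise.

Call:
play_rows(
  targets=[
    {"dp": [0,-0.3,-0.5],"roll": 0},
    {"dp": [0,-0.3,-0.6],"roll": 0},
    {"dp": [0,-0.3,-0.6],"roll": 0},
  ],
)

```text
clock: 6.82
ee_pos: [0.5373, -0.1396, 0.0184]
ee_rot: [0.004, 1.0, -0.023, 0.004]
wrist_force: [-0.8, -9.4, 0.0]
width: 0.45
```

```bash
python3 go.py
python3 - <<'E'
from h import *
shot('scene','s6');crop('s6c','s6',180,140,360,280,4.2)
E
```

```text
t 6.825 p [ 0.5373 -0.1396  0.0184] F [-0.753  -9.4223  0.0482] w 0.4502592439718214 xang -0.046141036067888705 z [ 0.0078 -0.0091 -0.9999]
```

View pics/s6c.png

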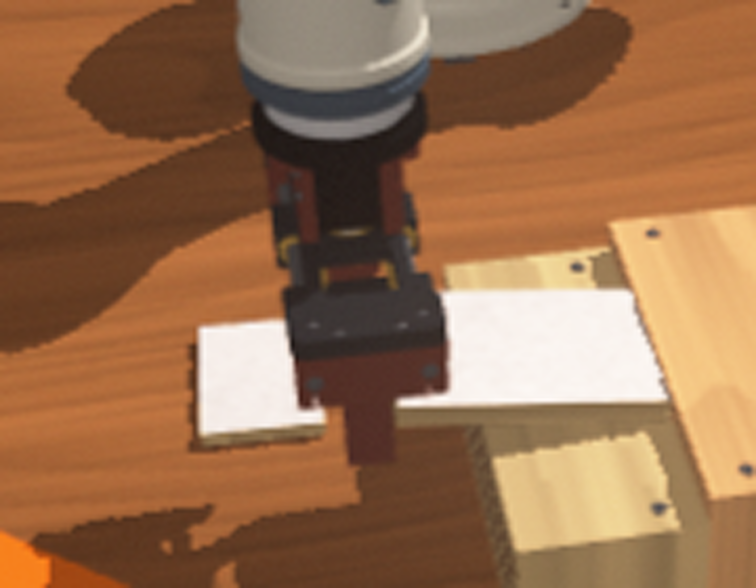

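It's working: the free end has risen with the fingers and the panel is tilting about the step. I continue along the arc.

Call:
play_rows(
  targets=[
    {"dp": [0,-0.4,-0.7],"roll": 0},
    {"dp": [0,-0.4,-0.7],"roll": 0},
    {"dp": [0,-0.4,-0.7],"roll": 0},
  ],
)

```text
clock: 7.25
ee_pos: [0.5373, -0.1375, 0.0424]
ee_rot: [0.013, 1.0, -0.026, 0.005]
wrist_force: [-1.2, -7.7, 1.3]
width: 0.449
```

```bash
python3 go.py
python3 - <<'E'
from h import *
shot('scene','s7');crop('s7c','s7',180,140,360,280,4.2)
E
```

```text
t 7.25 p [ 0.5373 -0.1375  0.0424] F [-1.1706 -7.6886  1.3318] w 0.4487847679621953 xang -0.05252107558429889 z [ 0.0088 -0.0264 -0.9996]
```

View pics/s7c.png

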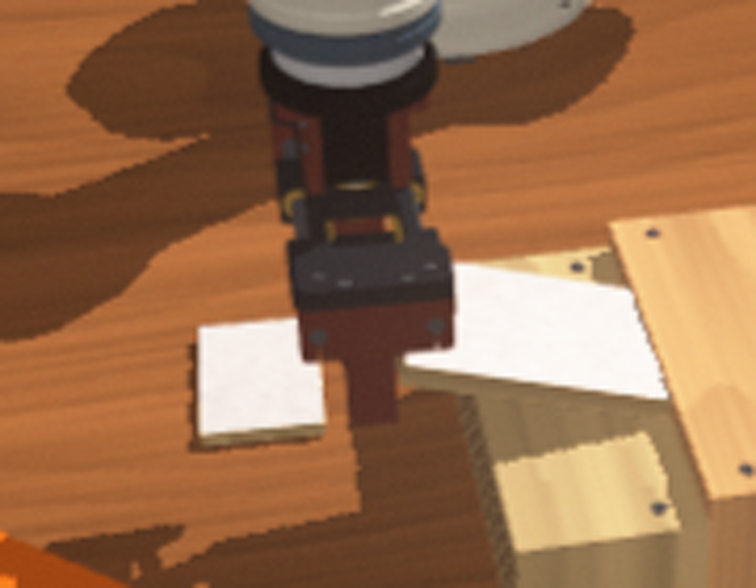

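Tilted about 18° now, with no slip at the contact.

Call:
play_rows(
  targets=[
    {"dp": [0,-0.5,-0.7],"roll": 0},
    {"dp": [0,-0.6,-0.7],"roll": 0},
    {"dp": [0,-0.6,-0.7],"roll": 0},
    {"dp": [0,-0.7,-0.7],"roll": 0},
  ],
)

```text
clock: 7.8
ee_pos: [0.5383, -0.1258, 0.0766]
ee_rot: [0.025, 0.999, -0.031, 0.007]
wrist_force: [-1.4, -10.3, 4.6]
width: 0.445
```

```bash
python3 go.py
python3 - <<'E'
from h import *
shot('scene','s8');crop('s8c','s8',180,120,360,260,4.2)
E
```

```text
t 7.8 p [ 0.5383 -0.1258  0.0766] F [ -1.3962 -10.3375   4.6031] w 0.44538735782075 xang -0.06114788765860644 z [ 0.0124 -0.0505 -0.9986]
```

View pics/s8c.png

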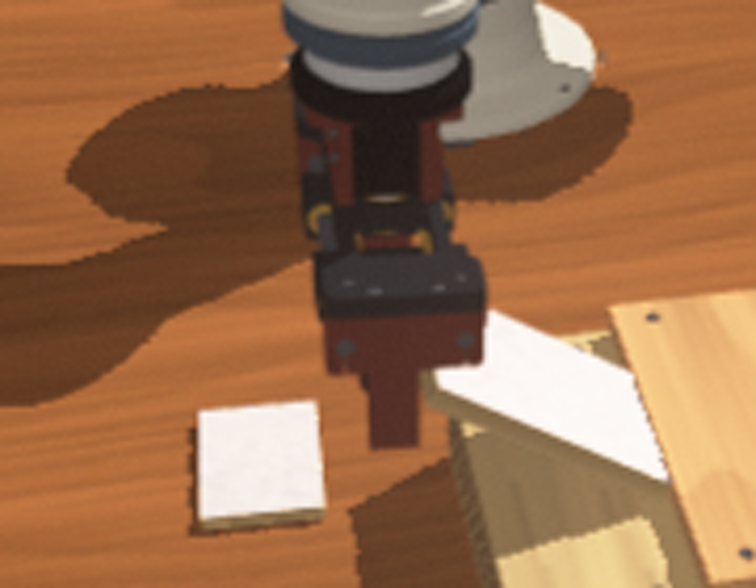

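Tilted about 37°. From here the horizontal push takes over.

Call:
play_rows(
  targets=[
    {"dp": [0,-0.8,-0.9],"roll": 0},
    {"dp": [0,-0.9,-0.8],"roll": 0},
    {"dp": [0,-1.0,-0.8],"roll": 0},
    {"dp": [0,-1.0,-0.7],"roll": 0},
  ],
)

```text
clock: 8.35
ee_pos: [0.5412, -0.092, 0.1133]
ee_rot: [0.03, 0.999, -0.034, 0.01]
wrist_force: [-0.3, -0.8, 0.7]
width: 0.454
```

```bash
python3 go.py
python3 - <<'E'
from h import *
shot('scene','s9');crop('s9c','s9',180,120,360,260,4.2)
E
```

```text
t 8.35 p [ 0.5412 -0.092   0.1133] F [-0.3418 -0.7904  0.7368] w 0.45360310580741825 xang -0.06678121130592697 z [ 0.018  -0.0604 -0.998 ]
```

View pics/s9c.png

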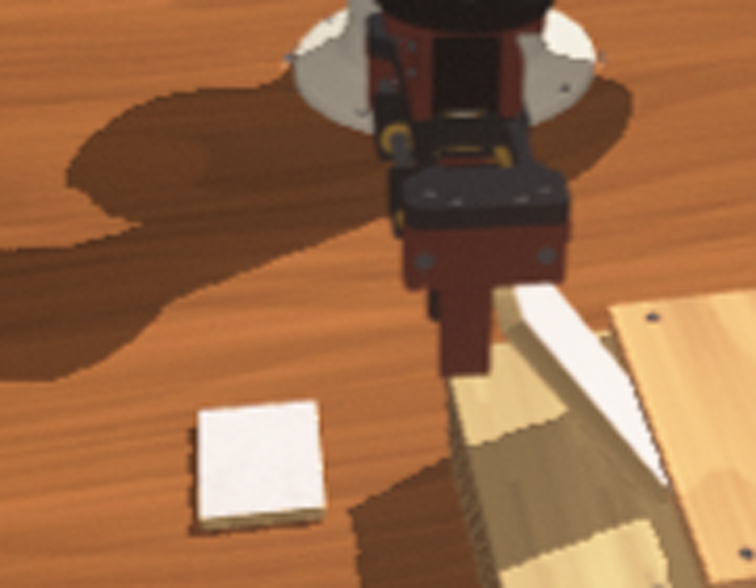

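Tilted about 58°. I push it on past upright, with less lift.

Call:
play_rows(
  targets=[
    {"dp": [-0.1,-1.0,-0.7],"roll": 0},
    {"dp": [-0.1,-1.0,-0.5],"roll": 0},
    {"dp": [-0.1,-1.0,-0.4],"roll": 0},
    {"dp": [-0.1,-1.0,-0.3],"roll": 0},
  ],
)

```text
clock: 8.9
ee_pos: [0.5393, -0.0457, 0.13]
ee_rot: [0.029, 0.999, -0.033, 0.009]
wrist_force: [-0.2, 0.5, -0.1]
width: 0.454
```

```bash
python3 go.py
python3 - <<'E'
from h import *
shot('scene','s10');crop('s10c','s10',210,120,390,260,4.2)
E
```

```text
t 8.9 p [ 0.5393 -0.0457  0.13  ] F [-0.2444  0.4872 -0.0992] w 0.4544735632020837 xang -0.0650162918503859 z [ 0.0169 -0.0576 -0.9982]
```

View pics/s10c.png

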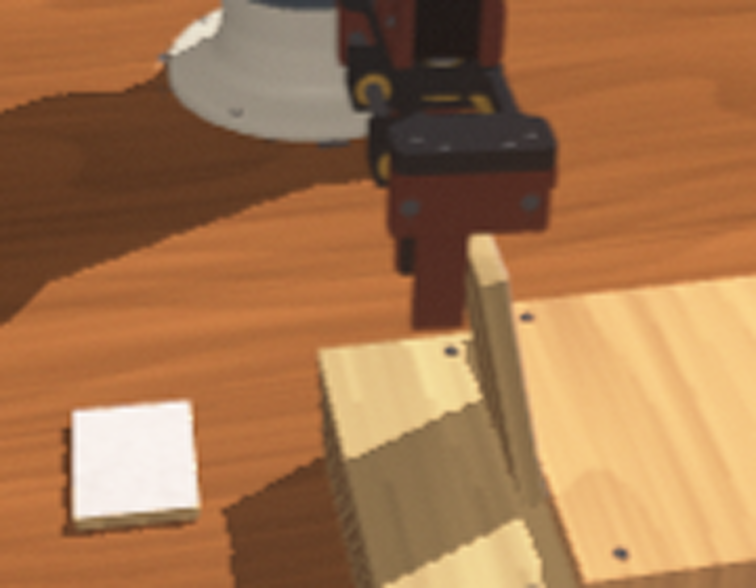

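About 80° now, and the panel stands square against the step. A few more pushes to topple it.

Call:
play_rows(
  targets=[
    {"dp": [0,-1.0,0],"roll": 0},
    {"dp": [0,-1.0,0],"roll": 0},
    {"dp": [0,-1.0,0],"roll": 0},
    {"dp": [0,-1.0,0],"roll": 0},
  ],
)

```text
clock: 9.45
ee_pos: [0.5419, -0.0022, 0.1274]
ee_rot: [0.028, 0.999, -0.033, 0.009]
wrist_force: [0.3, 0.2, 0.0]
width: 0.453
```

```bash
python3 go.py
python3 - <<'E'
from h import *
shot('scene','s11');crop('s11c','s11',210,120,390,260,4.2)
E
```

```text
t 9.45 p [ 0.5419 -0.0022  0.1274] F [0.3406 0.2485 0.0465] w 0.45260067347174654 xang -0.06456768550455994 z [ 0.0164 -0.0567 -0.9983]
```

View pics/s11c.png

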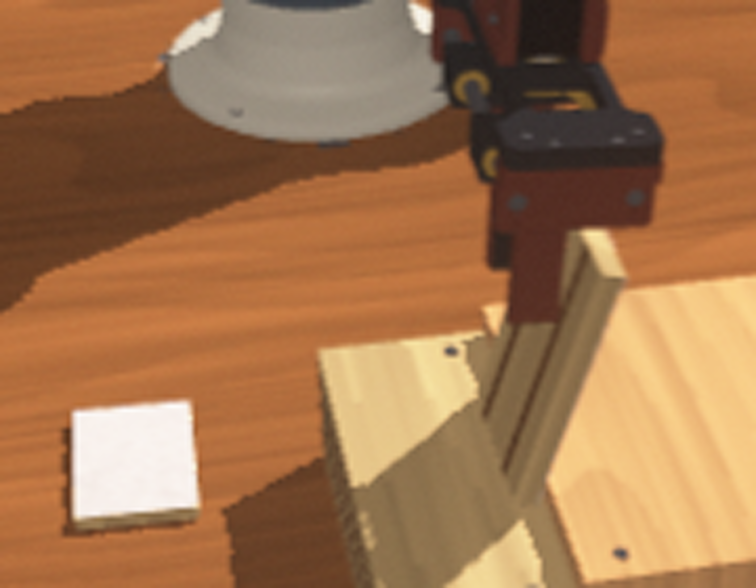

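Past upright, with the striped face showing. I push on a little so that it topples.

Call:
play_rows(
  targets=[
    {"dp": [0,-1.0,0],"roll": 0},
    {"dp": [0,-1.0,0],"roll": 0},
    {"dp": [0,-1.0,0],"roll": 0},
    {"dp": [0,0,0],"roll": 0},
  ],
)

```text
clock: 10.0
ee_pos: [0.5439, 0.0313, 0.1254]
ee_rot: [0.028, 0.999, -0.032, 0.009]
wrist_force: [0.3, 0.3, 0.0]
width: 0.451
```

```bash
python3 go.py
python3 - <<'E'
from h import *
shot('scene','s12');crop('s12c','s12',240,120,450,290,3.6)
E
```

```text
t 10.0 p [0.5439 0.0313 0.1254] F [0.2909 0.3438 0.0124] w 0.4512060977200518 xang -0.06317523286392811 z [ 0.0161 -0.0558 -0.9983]
```

View pics/s12c.png

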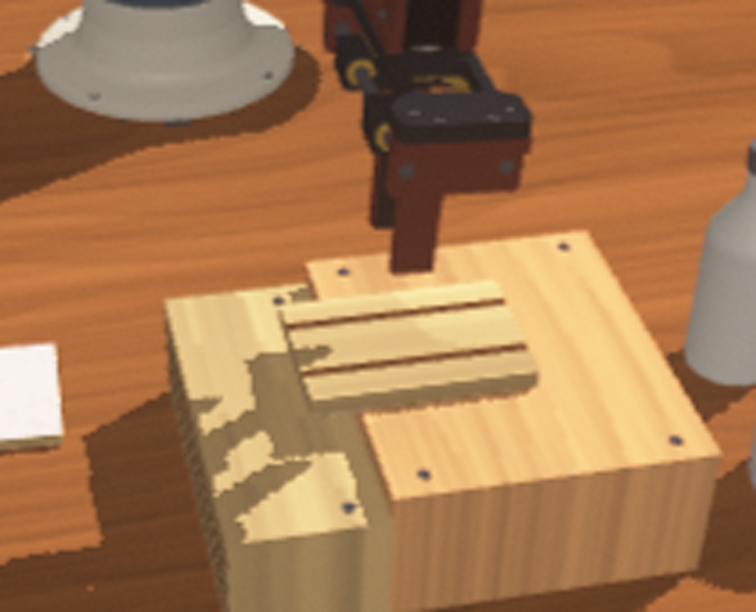

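It has toppled onto the deck, striped face up, but its near end still overhangs the step by about 30 mm. I'll push it fully on. First I back away upwards.

Call:
play_rows(
  targets=[
    {"dp": [0,0,-1.5],"roll": 0},
    {"dp": [0,3.0,0],"roll": 0},
    {"dp": [0,3.5,0],"roll": 0},
    {"dp": [0,3.5,0],"roll": 0},
    {"dp": [0,2.5,0],"roll": 0},
    {"dp": [0,0,2.5],"roll": 0},
    {"dp": [0,0,2.5],"roll": 0},
    {"dp": [0,0,1.0],"roll": 0},
  ],
)

```text
clock: 11.05
ee_pos: [0.5396, -0.1036, 0.0984]
ee_rot: [0.029, 0.999, -0.034, 0.015]
wrist_force: [-0.4, -0.4, -0.3]
width: 0.45
```

```bash
python3 go.py
python3 - <<'E'
from h import *
shot('scene','s13');shot('top','t13');crop('s13c','s13',220,120,430,290,3.6);crop('t13c','t13',220,190,430,340,3.8)
E
```

```text
t 11.05 p [ 0.5396 -0.1036  0.0984] F [-0.3674 -0.429  -0.3218] w 0.45018720396547096 xang -0.06682077071058752 z [ 0.0288 -0.0597 -0.9978]
```

View pics/s13c.png

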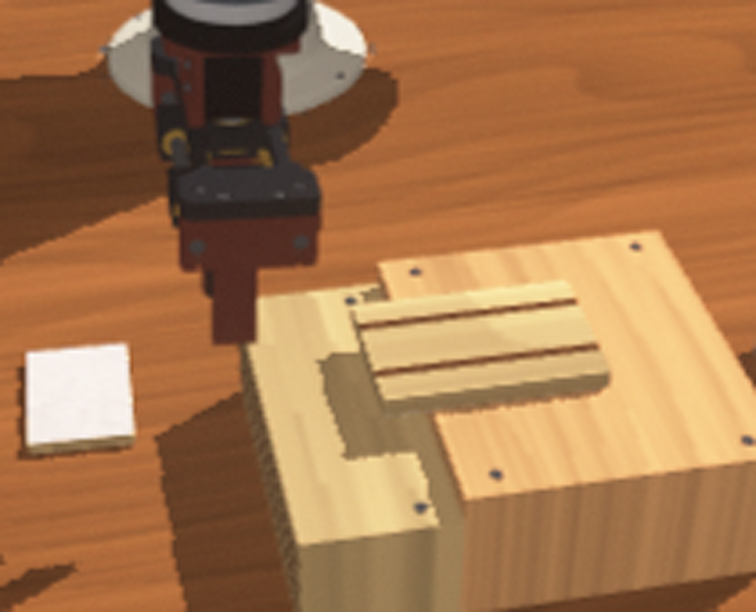

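View pics/t13c.png

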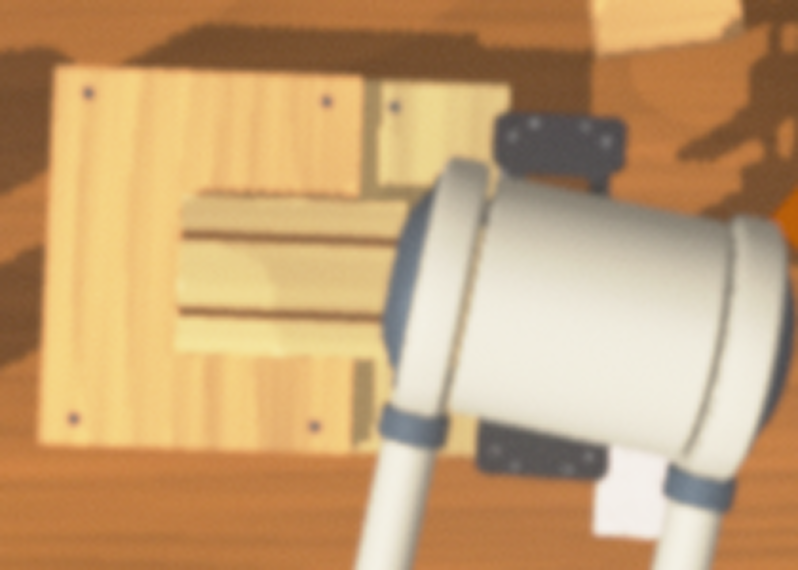

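The panel is flat, striped side up. Next I measure its overhang, its flatness and the tip height.

Run:
```python
from h import *
np.set_printoptions(precision=4,suppress=True)
d=np.load('t13.npz')['d'];ds=np.load('s13.npz')['d']
for x,y in [(181,198),(174,350)]: print('far end',world('top',d,220+(x+.5)/3.8-.5,190+(y+.5)/3.8-.5,.098))
for x,y in [(365,310),(385,395),(380,350),(480,330),(570,290),(595,360)]: print('surf',world('scene',ds,220+(x+.5)/3.6-.5,120+(y+.5)/3.6-.5))
for x,y in [(353,308),(381,400)]: print('near end',world('scene',ds,220+(x+.5)/3.6-.5,120+(y+.5)/3.6-.5,.098))
for y in (310,325,335,338): print('tip',world('scene',ds,220+(236)/3.6-.5,120+(y+.5)/3.6-.5))
m=camera_model('scene')
for z in (.10,.115,.13,.145):print(z,cv2.projectPoints(np.array([[.572,-.104,z]]),np.array(m['rvec'],float),np.array(m['tvec'],float),np.array(m['K'],float),None)[0].ravel())
```

```text
far end [0.5914 0.1025 0.098 ]
far end [0.5039 0.1068 0.098 ]
surf [ 0.5048 -0.0166  0.0961]
surf [ 0.5861 -0.0259  0.0982]
surf [ 0.5462 -0.0184  0.098 ]
surf [0.5417 0.0416 0.0981]
surf [0.5171 0.1043 0.0984]
surf [0.581  0.0969 0.0958]
near end [ 0.5037 -0.0235  0.098 ]
near end [ 0.5895 -0.029   0.098 ]
tip [ 0.5692 -0.1022  0.1562]
tip [ 0.5675 -0.1024  0.1453]
tip [ 0.5712 -0.1032  0.1417]
tip [ 0.5675 -0.1027  0.1369]
0.1 [285.7245 230.252 ]
0.115 [285.374  224.1568]
0.13 [285.016  217.9309]
0.145 [284.6503 211.5699]
```

Flat at z = 0.098 as it should be, overhanging about 27 mm. The tip offset is about +0.037. I lower the tip to a true height of about 0.091, between the deck and the panel's top.

Call:
play_rows(
  targets=[
    {"dp": [0,-0.3,2.0],"roll": 0},
    {"dp": [0,-0.3,1.5],"roll": 0},
    {"dp": [0,-1.0,0.8],"roll": 0},
    {"dp": [0,-1.0,0],"roll": 0},
    {"dp": [0,-1.0,0],"roll": 0},
  ],
)

```text
clock: 11.78
ee_pos: [0.5444, -0.0676, 0.0525]
ee_rot: [0.029, 0.999, -0.034, 0.016]
wrist_force: [0.5, -0.5, 0.4]
width: 0.452
```

```bash
python3 go.py
python3 - <<'E'
from h import *
np.set_printoptions(precision=4,suppress=True)
shot('scene','s14');crop('s14c','s14',260,160,360,240,7.5)
p=manip.state()['ee_pos'];m=camera_model('scene')
for z in (.08,.085,.09,.095,.1):print(z,(cv2.projectPoints(np.array([[p[0]+.033,p[1],z]]),np.array(m['rvec'],float),np.array(m['tvec'],float),np.array(m['K'],float),None)[0].ravel()-[260,160]+.5)*7.5)
E
```

```text
t 11.775 p [ 0.5444 -0.0676  0.0525] F [ 0.5195 -0.4785  0.4089] w 0.4522660442771665 xang -0.06623373644674911 z [ 0.0309 -0.0598 -0.9977]
0.08 [344.8025 581.0616]
0.085 [344.459  566.3708]
0.09 [344.1131 551.5783]
0.095 [343.7648 536.683 ]
0.1 [343.4141 521.6838]
```

View pics/s14c.png

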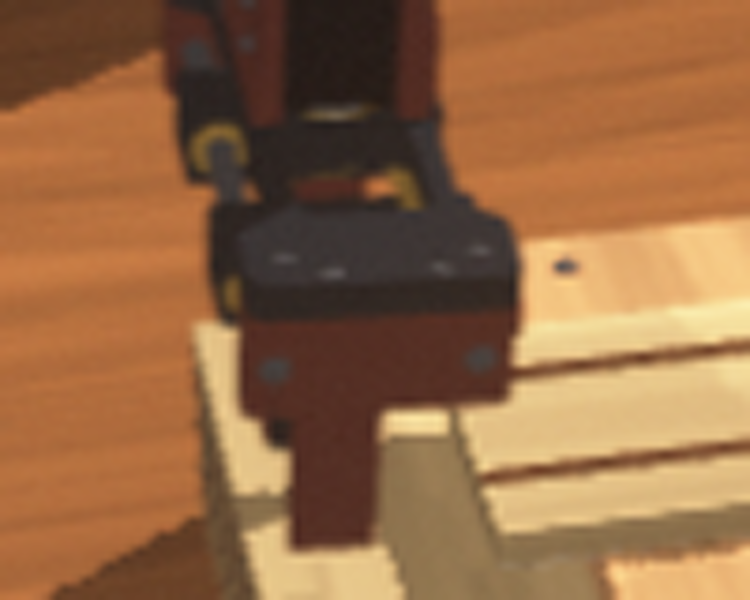

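The tip's lower edge is at crop y 547, which gives z ≈ 0.0915 as wanted. I approach and push.

Call:
play_rows(
  targets=[
    {"dp": [0,-1.0,0],"roll": 0},
    {"dp": [0,-1.0,0],"roll": 0},
    {"dp": [0,-0.8,0],"roll": 0},
    {"dp": [0,-0.8,0],"roll": 0},
  ],
)

```text
clock: 12.32
ee_pos: [0.5479, -0.0285, 0.052]
ee_rot: [0.03, 0.999, -0.033, 0.018]
wrist_force: [-0.2, -1.5, 1.9]
width: 0.45
```

```bash
python3 go.py
python3 - <<'E'
from h import *
shot('scene','s15');crop('s15c','s15',270,150,390,240,6)
E
```

```text
t 12.325 p [ 0.5479 -0.0285  0.052 ] F [-0.1655 -1.5304  1.8842] w 0.44977373532722503 xang -0.06519024595818208 z [ 0.0336 -0.0602 -0.9976]
```

View pics/s15c.png

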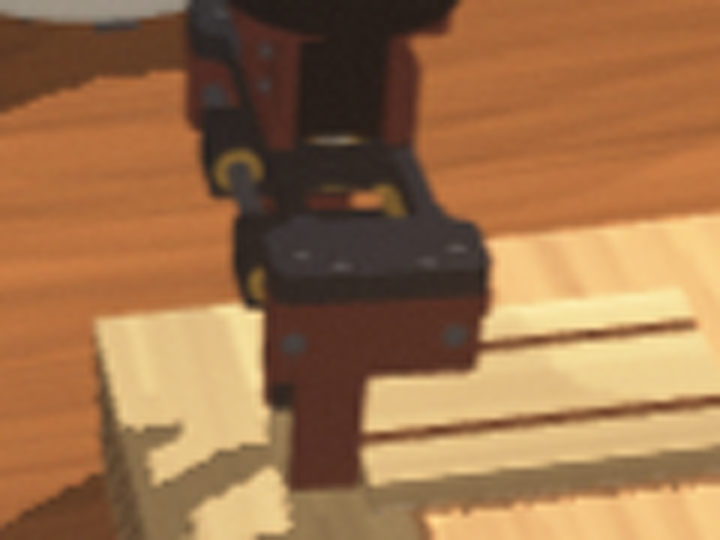

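The fingers are on the end face and the panel is sliding. I continue.

Call:
play_rows(
  targets=[
    {"dp": [0,-0.7,0],"roll": 0},
    {"dp": [0,-0.7,0],"roll": 0},
    {"dp": [0,-0.7,0],"roll": 0},
    {"dp": [0,-0.6,0],"roll": 0},
  ],
)

```text
clock: 12.88
ee_pos: [0.5493, -0.012, 0.0518]
ee_rot: [0.041, 0.998, -0.035, 0.018]
wrist_force: [-3.0, -25.2, 3.1]
width: 0.449
```

```bash
python3 go.py
python3 - <<'E'
from h import *
shot('scene','s16');crop('s16c','s16',270,150,450,285,4.2)
E
```

```text
t 12.875 p [ 0.5493 -0.012   0.0518] F [ -2.9507 -25.1951   3.1204] w 0.4490678532827688 xang -0.06934443715342516 z [ 0.0323 -0.0836 -0.996 ]
```

View pics/s16c.png

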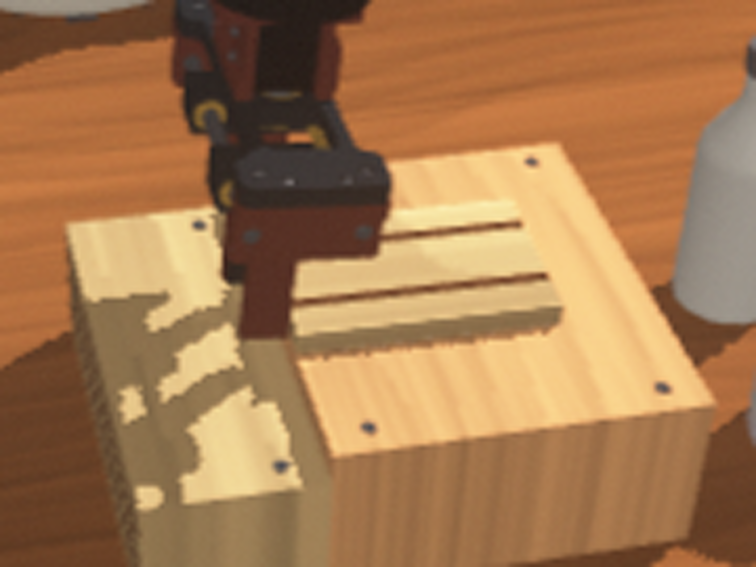

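The fingertips have reached the step's face (25 N), so the panel's end is about flush with the step. I back off, clear the view and check.

Call:
play_rows(
  targets=[
    {"dp": [0,1.0,0],"roll": 0},
    {"dp": [0,2.0,-0.5],"roll": 0},
    {"dp": [0,3.0,-2.0],"roll": 0},
    {"dp": [0,4.0,-3.0],"roll": 0},
    {"dp": [0,4.0,-3.0],"roll": 0},
    {"dp": [0,4.0,-2.0],"roll": 0},
    {"dp": [0,4.0,0],"roll": 0},
    {"dp": [0,3.0,0],"roll": 0},
  ],
)

```text
clock: 13.92
ee_pos: [0.5276, -0.2538, 0.1765]
ee_rot: [0.038, 0.999, -0.032, 0.016]
wrist_force: [-0.1, -0.2, -0.7]
width: 0.448
```

```bash
python3 go.py
python3 - <<'E'
from h import *
shot('scene','s17');shot('top','t17');crop('t17c','t17',220,190,430,345,3.8)
E
```

```text
t 13.925 p [ 0.5276 -0.2538  0.1765] F [-0.0944 -0.1689 -0.6768] w 0.44797691434553494 xang -0.06342266121107237 z [ 0.0294 -0.0774 -0.9966]
```

View pics/s17.png

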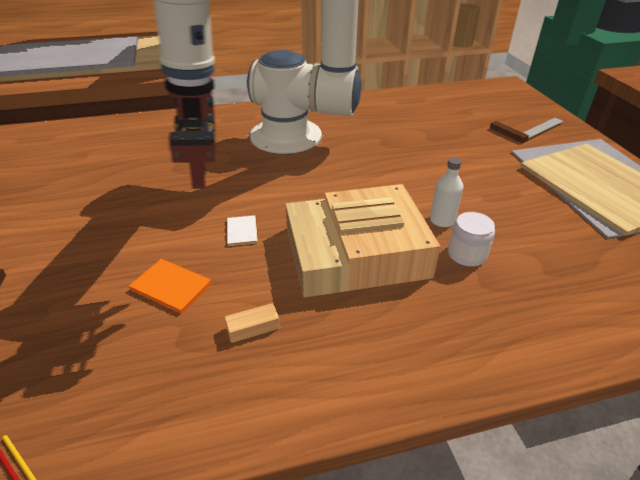

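View pics/t17c.png

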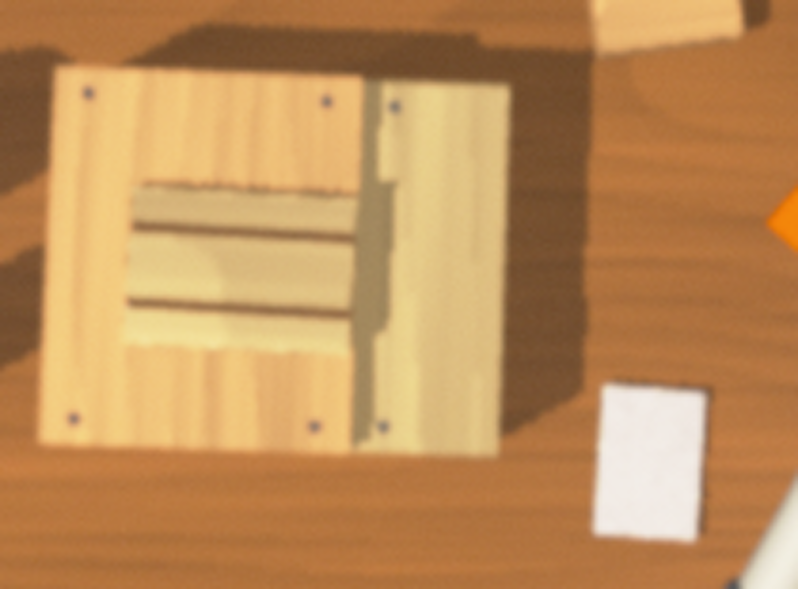

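The panel lies entirely on the deck, striped side up, at crop (128..357, 190..350). Its near end is flush with the step, and the tin, bottle, offcut and look-alikes haven't moved. I make one flatness check and hand the job in.

Run:
```python
from h import *
d=np.load('t17.npz')['d']
for x,y in [(145,200),(340,210),(135,335),(340,340),(240,265)]: print(world('top',d,220+x/3.8,190+y/3.8).round(4))
for a in ('t0','t17'): pass
p0=np.load('t0.npz')['p'].astype(int);p1=np.load('t17.npz')['p'].astype(int)
for n,(x0,y0,x1,y1) in {'tin':(165,208,220,255),'bottle':(165,268,215,304),'offcut':(370,178,420,206)}.items(): print(n,abs(p0-p1)[y0:y1,x0:x1].mean())
s=manip.state();print(s['clock']);print(manip.sign_off())
```

```text
[0.5896 0.1224 0.0979]
[0.5826 0.0098 0.1012]
[0.512  0.1284 0.0973]
[0.5078 0.0105 0.0979]
[0.5516 0.068  0.0955]
tin 2.209284332688588
bottle 2.2246296296296295
offcut 2.3445238095238095
14.025
the job is handed in; nothing more can be done
None
```

The panel is turned over. It lies flat on the raised deck with the white face down, and I handed the job in at 14.0 s.

**What I did:** I pushed the panel against the step with the fingertips until the force reached 15 N. The moves can't tilt the tool, so it couldn't push up from beneath. Instead I pressed the finger sides on the overhanging end face and raised that end by friction until the panel stood up and toppled over the step. It was never gripped or carried. It landed overhanging the step by about 27 mm, so I pushed it along the deck until its end was flush with the step.

**Last checks:**
- **Flatness:** five points on the panel's top read 0.0955 to 0.101 m, where 0.098 m is expected. That is flat to within camera noise.
- **Other objects:** the tin, bottle and offcut looked unchanged between the first and last pictures. The arm was clear of everything.

**What disagreed:**
- **Reported height:** the reported tip height was about 35 mm lower than what the cameras showed. Because of this, the first approach put the fingers lightly on top of the panel and tilted it slightly (wrist force about 1 N). I backed off and it settled back where it had started.
- **Final push:** it ended with the fingertips against the step's face at about 25 N, the highest force I saw.

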